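# Set the bevel to the pattern bracket and transfer its angle

### The job

On the marking-out plate, take the upright pin of the hinged bevel blade and swing the blade until its edge lies against the slanting strut of the pattern bracket, then push the black lock button on its pivot fully down. After that, transfer the angle: lay the longer of the two aluminium T-section offcuts foot-down on the plate, right beside the pinless tail of the blade (on either side of it) and parallel to it, about level with the middle of the tail, leaving the blade set and locked.

Things in the scene. Friction and masses are not known exactly. Their poses are not given: they have to be found in the camera images.
- blade_post (a point): Aluminium pin, 18 mm diameter, upright on the bevel's steel blade, 95 mm from the pivot, from 25 to 75 mm above the table. Point: on its axis, 54 mm up. x: along the blade from pivot to pin; z up. The blade turns level and stiffly (5 N at the pin), stays where left and stops against the strut. It starts 0.4 to 1.3 rad clockwise from above of the strut, so swing it anticlockwise.
- tail_mid (a point): Middle of the blade's tail (the part without pin, straight on from the pin side): on its top face, 25 mm above the table, 85 mm from the pivot; x along the blade towards the pivot and pin. Blade and tail are one rigid steel bar 20 mm wide; the tail ends 140 mm from the pivot, its sides reach down to the grey plate, which is 12 mm thick, 280 x 320 mm.
- lock_top (a point): Lock: black round push button, 30 mm diameter, on a 32 mm steel hub at the blade's pivot. Point: centre of its top face, on the pivot axis; 54 mm above the table when up (as at the start), 44 mm when fully down. Takes about 4 N, stays down. Its axes are the plate's: the bevel's fixed low stock runs along +y from the pivot.
- strut_mid (a point): Slanting strut of the pattern bracket, fixed on the plate: flat steel strip 105 x 24 x 8 mm starting 45 mm from the pivot, top 25 mm above the table, a bolt head (29 mm up) near the pivot. Point: middle of its top face; x along it away from the pivot. When the blade's edge lies against it, the blade's x is parallel to this x (same yaw); the strut lies on the blade's +y side.
- tbar_mid (a point): Longer T-section aluminium offcut, loose, 0.15 to 0.3 kg, 120 mm long: flat foot 40 mm wide, 6 mm thick, upright web 10 mm thick along its middle, 50 mm high in all. Point: its centre, 25 mm above its underside; x along it, z up. Starts on the table right of the plate; the other offcut is 60 mm long. Touching the tail, its centre line is 30 mm from the tail's.
There are look-alikes about, which are no part of the job. Leave any green or turquoise look-alike of the part that bears tbar_mid alone.

How it is judged:
By the outcome, as a careful person would: the job done as asked, in the order asked, and still so for the second after the job is handed in, with the robot touching nothing.
It also fails if it takes over 51 s, if anything falls off the work surface, if the arm or the gripper's body presses on something with over 40 N, if the wrist force passes 120 N, or if a joint passes its speed limit or range.

### The arm

A 6-joint arm with a two-finger parallel gripper is mounted at the origin on the work surface. World frame = base frame: x ahead of the robot, y to its left, z up, the work surface at z = 0. Lengths are in mm, angles in degrees, forces in N, time in s.
With the tool pointing down it reaches from about 300 to 850 mm from the base axis. Payload 4.2 kg.
Tool frame: the origin (TCP) lies midway between the tips of the shut fingers; the grasp point (between the pads) lies 19 mm behind it; x points along the fingers, y is the direction in which the jaws open and shut, and the axes are right-handed (so a half turn about x gives the same grasp; the last joint's range is limited). The gripper opens to 91 mm and grips with 3 to 60 N. Pads are 32 mm wide; open, the fingers measure 118 mm over their backs; the gripper's body (76 mm by 178 mm) begins 60 mm behind the grasp point.
Start: joints at [65.489, 18.312, 89.639, -0, 72.044, -1.146], TCP at [228.044, 527.863, 213.976] pointing down, gripper open.
Joint ranges: [-177.97, 177.97], [-48.28, 115.42], [12.27, 149.76], [-77.06, 257.06], [2.81, 150.46], [-146.56, 146.56]. Speed limits (degrees/s): [147.25, 147.25, 180, 180, 180, 180].

### API

Orientations are given as [roll, pitch, yaw] about the fixed x, y, z axes, in that order (R = Rz(yaw) Ry(pitch) Rx(roll)).
In Python, from workcell import * gives the robot as it stands.
- The arm moves only by the shell command python3 -m handwheel 'ROWS' [FORCE]. ROWS is a JSON object of lists of equal length, an entry for each row: "gripper": the closure, from 0 (fully open) to 1 (shut); "offset": the shift along the tool's x, y, z in mm, a list of three; "rot": the turn, a rotation vector about the tool's x, y, z in degrees, a list of three. A call has 1 to 5 rows; each row is the pose to reach, as a shift and turn from the pose commanded when the call began, along the tool's axes at that moment; what a row does not reach only later rows make up. A row lasts 1/12 s, in which the tool goes at most 41.7 mm and 7.16 degrees, less where a joint would pass 70% of its speed; a pose out of reach is approached as far as the arm can. A call with a gripper value outside its range is refused whole. The fingers move at their own pace and stop on an object; FORCE is the grip in N (left out, the last holds). Time passes only in rows, so rows that repeat a pose let the fingers close. It gives the time, the measured TCP pose, the force and the opening at its end, in the units of the state.
- state(): the state, without advancing time (a new reading comes with each control period).
- grab_frame(name): name is "scene" or "top"; returns the picture (400x640x3 uint8, red, green, blue); there is no depth.
- camera_params(name): a dict with "fx", "fy", "cx", "cy" (pixels), "position" and "attitude" of the camera in the world. Camera axes: x right, y up, looking along -z (the intrinsics and any distortion apply to the point x, -y, -z); pixel columns grow to the right and rows downward; lengths in mm; the calibration is good to about 2 mm. A picture is of the moment at which its call begins. camera_params takes no time and is no camera call.
- job_done(): hands the job in, once; it reports no verdict.
The state is a dict: "time_s": time; "qpos": joint angles; "qvel": joint speeds; "effort": joint torques, N m; "ee_pos": TCP position; "ee_rot": TCP orientation; "force": force on the tool from outside, world axes, zero at the start; "torque": the same for the moment, N m; "gripper_width": finger opening in mm.
Only numpy, scipy, OpenCV 4.12 (cv2) and the standard library are available. Lean on these libraries where they do the work, as an engineer would, in place of code of your own. Each camera call takes 0.05 s, during which the arm holds its last target.

## Working session

There is one attempt and no reset: what is moved stays moved. The work goes in short steps, Python scripts to look and compute and a shell command to move; the robot and the scene stay as the last step left them, time stands still between calls to the robot, and variables do not carry over. Pictures are saved under pics/ and viewed, and the job is handed in when it is done.

```bash
ls; mkdir -p pics; python3 - <<'E'
from workcell import *
import cv2
print(state())
for n in("scene","top"):
    print(n,camera_params(n))
    cv2.imwrite(f"pics/{n}0.png",cv2.cvtColor(grab_frame(n),cv2.COLOR_RGB2BGR))
E
```

```text
pics
{'time_s': 0.0, 'qpos': array([ 6.54887836e+01,  1.83519967e+01,  8.97067865e+01, -6.30660882e-04,
        7.20430442e+01, -1.14398392e+00]), 'qvel': array([ 0.01258164, -0.03155606,  0.03863442, -0.01056969, -0.01991725,
       -0.06146336]), 'effort': array([ 3.78230188e-04, -4.12463307e+01, -2.31979269e+01,  7.27508054e-02,
        4.56269877e-02, -1.33618942e-04]), 'ee_pos': array([227.83354394, 527.38680363, 213.11413446]), 'ee_rot': array([ -90.806611  ,   89.8981708 , -114.17364851]), 'force': array([-0.64954207, -0.13374399,  0.05353791]), 'torque': array([-0.00994651,  0.05246526,  0.03036383]), 'gripper_width': 91.14924122797936}
scene {'fx': 401.69788059829324, 'fy': 401.69788059829324, 'cx': 322.2645632204807, 'cy': 203.29058110008128, 'position': array([801.31094905, 453.29774886, 810.77219165]), 'attitude': array([ 42.42878845,   0.15718556, 150.7558927 ])}
top {'fx': 511.7497388207895, 'fy': 511.7497388207895, 'cx': 325.12583136910087, 'cy': 191.82597868679588, 'position': array([ 265.94383246, -138.82524954, 1393.02479355]), 'attitude': array([  9.11187088,   0.0988651 , -90.66488918])}
```

View pics/scene0.png

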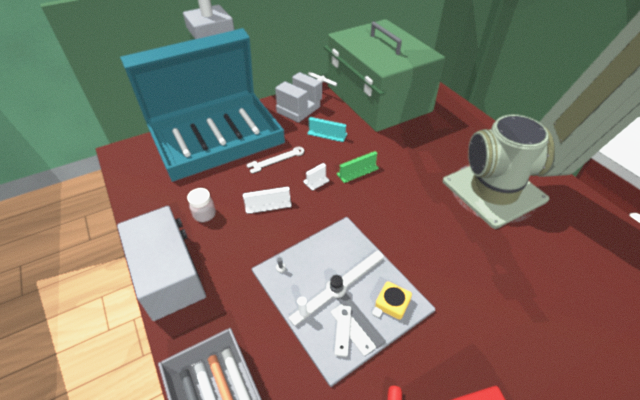

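View pics/top0.png

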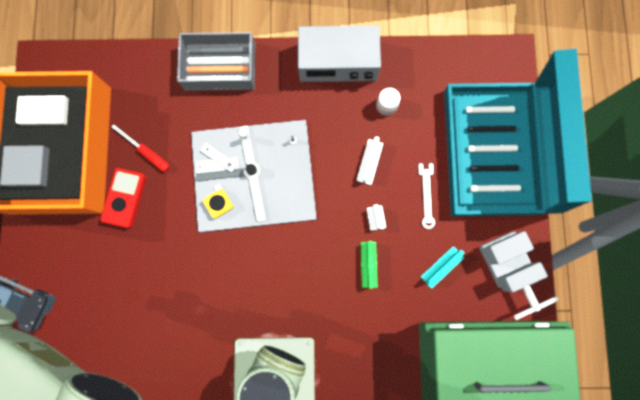

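The top view shows the plate at about (253,175), with the pivot at (251,170), the blade pin near (244,133) and the long T-bar at (370,161). The short offcut is at (376,217), and the green and turquoise look-alikes are nearer the robot. Next I'll enlarge these areas.

```bash
cat > h.py <<'E'
import numpy as np, cv2
from workcell import *
from scipy.spatial.transform import Rotation as R
def ray(n,u,v):
    c=camera_params(n); d=np.array([(u-c['cx'])/c['fx'],-(v-c['cy'])/c['fy'],-1])
    return np.array(c['position']),R.from_euler('xyz',c['attitude'],degrees=True).apply(d)
def at(n,u,v,z):
    p,d=ray(n,u,v); return p+d*(z-p[2])/d[2]
def proj(n,P):
    c=camera_params(n); q=R.from_euler('xyz',c['attitude'],degrees=True).inv().apply(np.array(P)-c['position'])
    return c['cx']+c['fx']*q[...,0]/-q[...,2], c['cy']+c['fy']*q[...,1]/q[...,2]
def shot(n,name):
    im=cv2.cvtColor(grab_frame(n),cv2.COLOR_RGB2BGR); cv2.imwrite(f'pics/{name}.png',im); return im
def crop(src,u0,v0,w,h,k,out):
    im=cv2.imread(f'pics/{src}.png')[v0:v0+h,u0:u0+w]
    im=cv2.resize(im,None,fx=k,fy=k,interpolation=cv2.INTER_CUBIC)
    for i in range(0,w,10):
        cv2.line(im,(i*k,0),(i*k,6 if i%50 else 14),(0,0,255),1)
        if i%20==0: cv2.putText(im,str(u0+i),(i*k,24),0,.35,(0,0,255),1)
    for i in range(0,h,10):
        cv2.line(im,(0,i*k),(6,i*k),(0,0,255),1)
        if i%20==0: cv2.putText(im,str(v0+i),(8,i*k+4),0,.35,(0,0,255),1)
    cv2.imwrite(f'pics/{out}.png',im)
E
python3 - <<'E'
from h import *
crop('top0',185,115,140,120,5,'c1'); crop('top0',345,125,60,110,5,'c2'); crop('scene0',245,210,195,180,4,'c3'); crop('scene0',230,130,160,90,5,'c4')
E
```

```text
(no output)
```

View pics/c1.png

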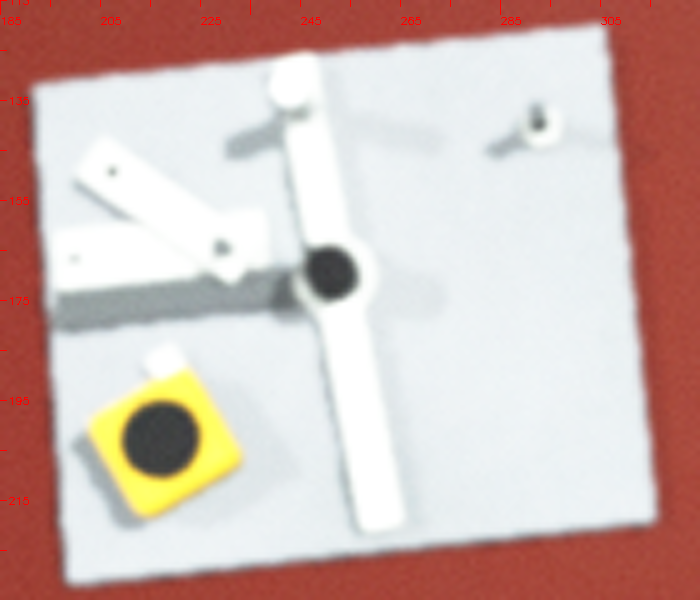

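View pics/c2.png

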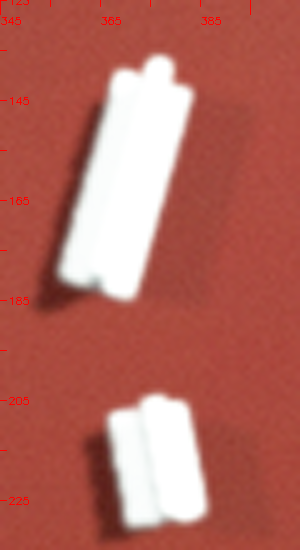

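View pics/c3.png

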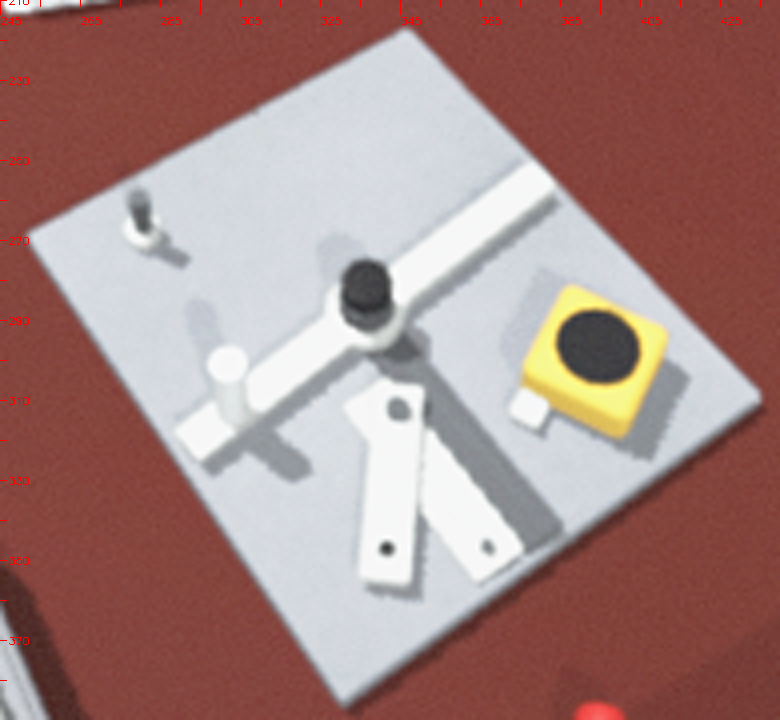

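View pics/c4.png

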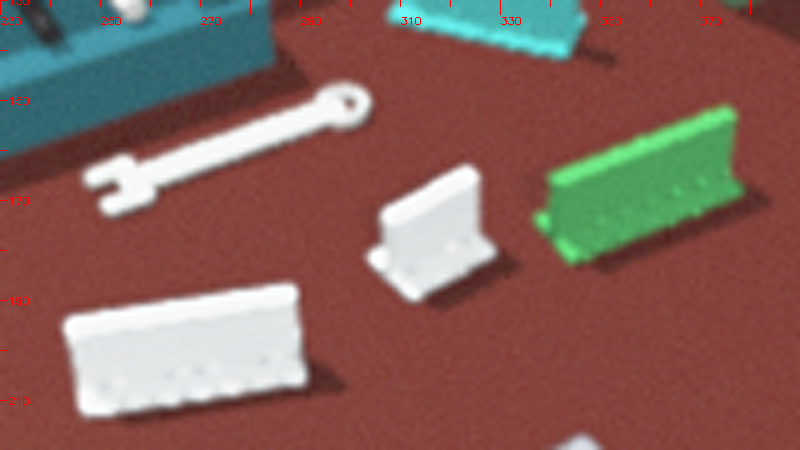

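```bash
python3 - <<'E'
from h import *
np.set_printoptions(precision=1,suppress=True)
T=lambda X,Y,z:at('top',185+X/5-.4,115+Y/5-.4,z)
S=lambda X,Y,z:at('scene',245+X/4-.4,210+Y/4-.4,z)
for n,t,s,z in [('lock',(331,272),(366,281),54),('pin',(289,88),(228,364),75),('bolt',(222,246),(400,408),29),('farhole',(112,171),(387,548),25)]:
    print(n,T(*t,z),S(*s,z))
print('strut ends top',T(89,158,25),T(235,277,25)); print('scene', S(385,580,25),S(393,388,25))
print('strut far corners',T(105,137,25),T(73,180,25),S(358,576,25),S(411,586,25))
print('tail end',T(382,528,25),S(540,180,25)); 
for c in [(32,85),(605,25),(657,520),(68,585)]: print('plate',T(*c,12))
for c in [(28,233),(408,27),(762,400),(345,706)]: print('plateS',S(*c,12))
C=lambda X,Y,z:at('scene',230+X/5-.4,130+Y/5-.4,z)
print('web top ends scene', C(68,322,50),C(296,290,50))
D=lambda X,Y,z:at('top',345+X/5-.4,125+Y/5-.4,z)
print('foot scene',C(85,415,0),C(305,383,0))
print('top foot corners',D(57,275,6),D(120,72,6),D(135,298,6),D(193,92,6))
E
```

```text
lock [544.8  58.7  54. ] [549.1  60.2  54. ]
pin [640.5  79.1  75. ] [642.   78.6  75. ]
bolt [565.2 122.   29. ] [564.5 122.7  29. ]
farhole [608.9 183.9  25. ] [608.6 182.8  25. ]
strut ends top [616.3 196.7  25. ] [548.7 115.3  25. ]
scene [617.8 196.1  25. ] [560.5 109.2  25. ]
strut far corners [628.1 188.2  25. ] [604.  205.2  25. ] [628.4 187.9  25. ] [608.2 204.9  25. ]
tail end [410.3  34.   25. ] [414.4  36.2  25. ]
plate [661.9 232.8  12. ]
plate [692.7 -86.8  12. ]
plate [ 414.3 -113.4   12. ]
plate [382.7 205.   12. ]
plateS [691.7 -87.   12. ]
plateS [ 413.7 -113.2   12. ]
plateS [385.9 207.6  12. ]
plateS [662.5 234.3  12. ]
web top ends scene [ 628.  -285.1   50. ] [ 513.4 -247.6   50. ]
foot scene [ 634.4 -264.4    0. ] [ 521.4 -227.3    0. ]
top foot corners [ 521.5 -224.5    6. ] [ 636.3 -262.1    6. ] [ 508.1 -267.1    6. ] [ 624.3 -302.5    6. ]
```

```bash
cat >> h.py <<'E'
def Rt(): return R.from_euler('xyz',state()['ee_rot'],degrees=True)
def go(P,phi=None,pos=None):
    """print offset (tool axes) and rot to reach TCP P with tool y at yaw phi"""
    s=state(); r=Rt(); d=r.inv().apply(np.array(P)-s['ee_pos'])
    y=r.as_matrix()[:,1]; cur=np.degrees(np.arctan2(y[1],y[0]))
    tgt=R.from_matrix(np.array([[0,-np.sin(p:=np.radians(phi if phi is not None else cur)),-np.cos(p)],[0,np.cos(p),-np.sin(p)],[-1,0,0]]).T if 0 else np.column_stack([[0,0,-1],[np.cos(p),np.sin(p),0],np.cross([0,0,-1],[np.cos(p),np.sin(p),0])]))
    rv=np.degrees((r.inv()*tgt).as_rotvec())
    print('t',round(s['time_s'],2),'pos',s['ee_pos'].round(1),'phi',cur.round(1),'q',s['qpos'].round(0),'F',s['force'].round(1),'w',s['gripper_width'].round(1))
    print('offset',d.round(1),'rot',rv.round(1))
E
python3 - <<'E'
from h import *
go([640.7,78.8,120],101); go([640.7,78.8,120],-79)
E
```

```text
Traceback (most recent call last):
  File "h.py", line 29, in go
    tgt=R.from_matrix(np.array([[0,-np.sin(p:=np.radians(phi if phi is not None else cur)),-np.cos(p)],[0,np.cos(p),-np.sin(p)],[-1,0,0]]).T if 0 else np.column_stack([[0,0,-1],[np.cos(p),np.sin(p),0],np.cross([0,0,-1],[np.cos(p),np.sin(p),0])]))
                                                                                                                                                                                         ^
UnboundLocalError: cannot access local variable 'p' where it is not associated with a value
```

```bash
python3 - <<'E'
s=open('h.py').read().split('\n')
i=[k for k,l in enumerate(s) if 'tgt=R.from' in l][0]
s[i]="""    p=np.radians(phi if phi is not None else cur); yy=[np.cos(p),np.sin(p),0]
    tgt=R.from_matrix(np.column_stack([[0,0,-1],yy,np.cross([0,0,-1],yy)]))"""
open('h.py','w').write('\n'.join(s))
E
python3 - <<'E'
from h import *
print(Rt().as_matrix().round(2))
go([640.7,78.8,120],101); go([640.7,78.8,120],-79)
E
```

```text
[[-0.    0.4   0.92]
 [-0.    0.92 -0.4 ]
 [-1.   -0.   -0.  ]]Traceback (most recent call last):
  File "<stdin>", line 3, in <module>
  File "h.py", line 32, in go
    print('t',round(s['time_s'],2),'pos',s['ee_pos'].round(1),'phi',cur.round(1),'q',s['qpos'].round(0),'F',s['force'].round(1),'w',s['gripper_width'].round(1))
                                                                                                                                    ^^^^^^^^^^^^^^^^^^^^^^^^
AttributeError: 'float' object has no attribute 'round'
```

```bash
sed -i "s/s\['gripper_width'\].round(1)/round(s['gripper_width'],1)/" h.py
python3 - <<'E'
from h import *
go([640.7,78.8,140],101); go([640.7,78.8,140],-79)
E
```

```text
t 0.1 pos [227.8 527.4 213.2] phi 66.6 q [65. 18. 90.  0. 72. -1.] F [ 0.1 -0.3  0.1] w 91.4
offset [  73.6 -248.   556.9] rot [-34.4  -0.    0.1]
t 0.1 pos [227.8 527.4 213.2] phi 66.6 q [65. 18. 90.  0. 72. -1.] F [ 0.1 -0.3  0.1] w 91.4
offset [  73.6 -248.   556.9] rot [1.456e+02 1.000e-01 0.000e+00]
```

```bash
python3 -m handwheel '{"gripper":[0,0,0,0,0],"offset":[[0,-11,25],[0,-22,50],[0,-34,76],[0,-45,101],[0,-56,126]],"rot":[[7,0,0],[14,0,0],[21,0,0],[28,0,0],[35,0,0]]}' 30; python3 -c "
from h import *
go([640.7,78.8,150],-79)"
```

```text
time_s: 0.52
ee_pos: [322.0, 425.3, 213.6]
ee_rot: [-66.7, 90.0, -125.4]
force: [0.2, -0.2, 0.3]
gripper_width: 91.3
t 0.52 pos [322.  425.3 213.6] phi 31.3 q [52. 15. 95. -0. 70. 20.] F [ 0.2 -0.2  0.3] w 91.3
offset [ 63.6  92.3 461.6] rot [1.103e+02 1.000e-01 0.000e+00]
```

```bash
python3 -m handwheel '{"gripper":[0,0,0,0,0],"offset":[[0,5,27],[0,10,54],[0,15,81],[0,20,108],[0,27,135]],"rot":[[7,0,0],[14,0,0],[21,0,0],[28,0,0],[35,0,0]]}' >/dev/null; python3 -c "
from h import *
go([640.7,78.8,150],-79)"
```

```text
t 0.93 pos [415.6 324.3 213.6] phi -3.7 q [37. 14. 96.  0. 70. 40.] F [-0.   0.4  0.4] w 91.2
offset [ 63.5 240.6 230.4] rot [75.3  0.1  0. ]
```

```bash
python3 -m handwheel '{"gripper":[0,0,0,0,0],"offset":[[0,22,21],[0,44,42],[0,66,63],[0,88,84],[0,110,105]],"rot":[[7,0,0],[14,0,0],[21,0,0],[28,0,0],[35,0,0]]}' >/dev/null; python3 -c "
from h import *
go([640.7,78.8,150],-79)"
```

```text
t 1.35 pos [519.5 213.1 213.6] phi -38.7 q [21. 17. 91.  0. 71. 60.] F [ 0.3 -0.  -0.1] w 91.0
offset [ 63.5 178.6  29. ] rot [40.3  0.   0. ]
```

```bash
python3 -m handwheel '{"gripper":[0,0,0,0,0],"offset":[[10,30,5],[20,60,10],[30,90,15],[40,120,20],[50,149,24]],"rot":[[7,0,0],[14,0,0],[21,0,0],[28,0,0],[34,0,0]]}' >/dev/null; python3 -m handwheel '{"gripper":[0],"offset":[[0,0,0]],"rot":[[0,0,0]]}' >/dev/null;python3 -c "
from h import *
go([640.7,78.8,100],-79)"
```

```text
t 1.85 pos [622.8  99.  160.8] phi -72.8 q [ 8. 25. 86. -0. 68. 81.] F [-0.8 -0.1 -0.3] w 90.8
offset [ 60.8  24.5 -11.3] rot [ 6.2  0.2 -0.1]
```

```bash
python3 -m handwheel '{"gripper":[0,0,0,0],"offset":[[20,12,-6],[40,24,-11],[60,24.5,-11],[60,24.5,-11]],"rot":[[3,0,0],[6.2,0,0],[6.2,0,0],[6.2,0,0]]}' >/dev/null;python3 -c "
from h import *
shot('scene','s1');shot('top','t1');crop('s1',230,170,150,150,4,'s1c');crop('t1',200,90,110,110,5,'t1c')
go([640.7,78.8,36],-79)"
```

```text
t 2.28 pos [638.   83.5 103.5] phi -78.5 q [ 6. 29. 89.  0. 62. 85.] F [ 0.6 -0.2 -0.1] w 91.3
offset [67.5  5.1 -1.8] rot [0.5 0.1 0. ]
```

View pics/s1c.png

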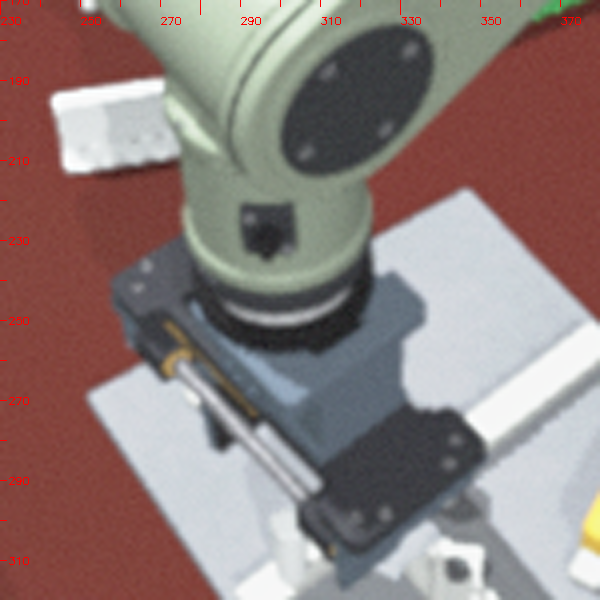

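View pics/t1c.png

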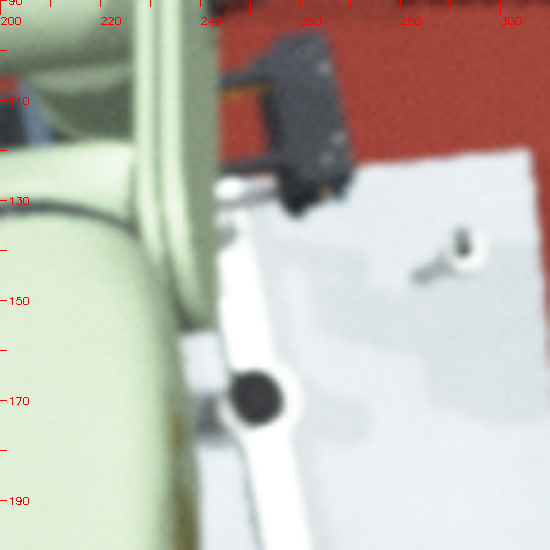

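The gripper is above the pin: in the scene crop the pin is at about (302,303), between the fingers. Going down now.

```bash
python3 -m handwheel '{"gripper":[0,0,0,0,0],"offset":[[20,5,-2],[45,5,-2],[66,5,-2],[66,5,-2],[66,5,-2]],"rot":[[0.5,0,0],[0.5,0,0],[0.5,0,0],[0.5,0,0],[0.5,0,0]]}' ;python3 -c "
from h import *
go([640.7,78.8,36],-79)"
```

```text
time_s: 2.7
ee_pos: [641.8, 79.2, 38.8]
ee_rot: [-132.4, 90.0, 58.6]
force: [-0.1, -0.6, 0.0]
gripper_width: 91.5
t 2.7 pos [641.8  79.2  38.8] phi -79.0 q [ 6. 33. 93.  0. 54. 85.] F [-0.1 -0.6  0. ] w 91.5
offset [2.8 0.2 1.1] rot [-0. -0.  0.]
```

```bash
python3 -m handwheel '{"gripper":[0.5,0.9,1,1,1],"offset":[[1,0,0],[1,0,0],[1,0,0],[1,0,0],[1,0,0]],"rot":[[0,0,0],[0,0,0],[0,0,0],[0,0,0],[0,0,0]]}' 15 ;python3 -m handwheel '{"gripper":[1,1,1,1],"offset":[[0,0,0],[0,0,0],[0,0,0],[0,0,0]],"rot":[[0,0,0],[0,0,0],[0,0,0],[0,0,0]]}' 15
```

```text
time_s: 3.12
ee_pos: [642.1, 78.7, 37.8]
ee_rot: [178.3, 89.9, 9.3]
force: [0.0, 0.2, 0.7]
gripper_width: 60.9
time_s: 3.45
ee_pos: [641.7, 78.6, 36.9]
ee_rot: [-36.6, 90.0, 154.3]
force: [-0.4, -0.2, -0.2]
gripper_width: 34.1
```

```bash
python3 -m handwheel '{"gripper":[1,1,1,1,1],"offset":[[0,0,0],[0,0,0],[0,0,0],[0,0,0],[0,0,0]],"rot":[[0,0,0],[0,0,0],[0,0,0],[0,0,0],[0,0,0]]}' 20 ; python3 -c "
from h import *
go([641.5,78.8,36],-79)"
```

```text
time_s: 3.87
ee_pos: [641.7, 78.9, 36.9]
ee_rot: [-87.7, 90.0, 103.2]
force: [-0.1, 1.2, 0.7]
gripper_width: 17.4
t 3.87 pos [641.7  78.9  36.9] phi -79.1 q [ 6. 33. 93.  0. 54. 85.] F [-0.1  1.2  0.7] w 17.4
offset [0.9 0.1 0.2] rot [-0.1  0.   0. ]
```

```bash
python3 -m handwheel '{"gripper":[1,1,1,1,1],"offset":[[0,-5,0.1],[0,-9.9,0.5],[0,-14.9,1.2],[0,-19.8,2.1],[0,-24.6,3.2]],"rot":[[-3,0,0],[-6,0,0],[-9,0,0],[-12,0,0],[-15,0,0]]}' 30; python3 -m handwheel '{"gripper":[1,1,1,1,1],"offset":[[0,-5,0.1],[0,-9.9,0.5],[0,-14.9,1.2],[0,-19.8,2.1],[0,-24.6,3.2]],"rot":[[-3,0,0],[-6,0,0],[-9,0,0],[-12,0,0],[-15,0,0]]}' 30;  python3 -c "
from h import *
go([602.6,137.3,36],-35.5)"
```

```text
time_s: 4.28
ee_pos: [634.5, 101.2, 36.9]
ee_rot: [99.2, 89.9, -54.8]
force: [1.7, -2.9, -1.6]
gripper_width: 17.1
time_s: 4.7
ee_pos: [621.1, 122.0, 36.9]
ee_rot: [99.6, 89.9, -39.4]
force: [2.7, -4.0, -1.1]
gripper_width: 17.2
t 4.7 pos [621.1 122.   36.9] phi -48.9 q [10. 32. 95. -0. 53. 59.] F [ 2.7 -4.  -1.1] w 17.2
offset [  0.8 -23.7   3.9] rot [-13.4  -0.   -0.1]
```

```bash
python3 -m handwheel '{"gripper":[1,1,1,1,1],"offset":[[0,-5,0.1],[0,-9.9,0.5],[0,-14.9,1.2],[0,-18.1,1.7],[0,-18.1,1.7]],"rot":[[-3,0,0],[-6,0,0],[-9,0,0],[-11,0,0],[-11,0,0]]}' 30;  python3 -c "
from h import *
go([602.6,137.3,36],-35.5)"; python3 -m handwheel '{"gripper":[1,1,1],"offset":[[0,-1.7,0],[0,-3.3,0],[0,-3.3,0]],"rot":[[-1,0,0],[-2,0,0],[-2,0,0]]}' 30;  python3 -c "
from h import *
go([602.6,137.3,36],-35.5)"
```

```text
time_s: 5.12
ee_pos: [607.5, 135.0, 36.9]
ee_rot: [87.1, 89.9, -40.9]
force: [2.7, -1.1, -2.2]
gripper_width: 17.4
t 5.12 pos [607.5 135.   36.9] phi -38.0 q [12. 31. 96. -0. 52. 50.] F [ 2.7 -1.1 -2.2] w 17.4
offset [ 0.9 -5.2  1.2] rot [-2.5  0.  -0.1]
time_s: 5.37
ee_pos: [604.8, 137.0, 36.9]
ee_rot: [81.3, 89.9, -44.7]
force: [3.3, -3.0, -2.6]
gripper_width: 17.5
t 5.37 pos [604.8 137.   36.9] phi -36.0 q [12. 31. 97. -0. 52. 48.] F [ 3.3 -3.  -2.6] w 17.5
offset [ 0.9 -2.   1.1] rot [-0.5  0.  -0.1]
```

```bash
python3 -m handwheel '{"gripper":[1,1,1],"offset":[[0,-1,0],[0,-2,0],[0,-2,0]],"rot":[[-0.5,0,0],[-0.5,0,0],[-0.5,0,0]]}' 30;  python3 -c "
from h import *
go([602.6,137.3,36],-35.5)"; python3 -m handwheel '{"gripper":[1,1,1],"offset":[[0,-1,0],[0,-1.5,0],[0,-1.5,0]],"rot":[[0,0,0],[0,0,0],[0,0,0]]}' 30;  python3 -c "
from h import *
go([602.6,137.3,36],-35.5)"
```

```text
time_s: 5.62
ee_pos: [604.1, 137.5, 36.9]
ee_rot: [91.0, 89.8, -34.5]
force: [5.5, -6.0, -3.5]
gripper_width: 17.5
t 5.62 pos [604.1 137.5  36.9] phi -35.5 q [12. 31. 97. -0. 52. 47.] F [ 5.5 -6.  -3.5] w 17.5
offset [ 0.9 -1.1  1.1] rot [-0.  -0.  -0.2]
time_s: 5.87
ee_pos: [604.2, 137.6, 36.9]
ee_rot: [95.6, 89.7, -29.8]
force: [8.4, -7.7, -5.7]
gripper_width: 17.2
t 5.87 pos [604.2 137.6  36.9] phi -35.5 q [12. 31. 97. -0. 52. 48.] F [ 8.4 -7.7 -5.7] w 17.2
offset [ 0.9 -1.1  1.1] rot [ 0.  -0.  -0.3]
```

```bash
python3 -m handwheel '{"gripper":[1,1,1],"offset":[[0,-1,0],[0,-2,0],[0,-2,0]],"rot":[[0,0,0],[0,0,0],[0,0,0]]}' 30; python3 -m handwheel '{"gripper":[1,1,1,1],"offset":[[0,1,0],[0,2,0],[0,3,0],[0,3,0]],"rot":[[0,0,0],[0,0,0],[0,0,0],[0,0,0]]}' 15; python3 -c "
from h import *
go([602.6,137.3,36],-35.5)"
```

```text
time_s: 6.12
ee_pos: [604.2, 137.6, 37.0]
ee_rot: [96.9, 89.5, -28.6]
force: [12.5, -12.0, -8.3]
gripper_width: 17.4
time_s: 6.45
ee_pos: [604.1, 137.6, 36.9]
ee_rot: [96.3, 89.8, -29.3]
force: [5.7, -6.7, -4.7]
gripper_width: 17.8
t 6.45 pos [604.1 137.6  36.9] phi -35.5 q [12. 31. 97. -0. 52. 47.] F [ 5.7 -6.7 -4.7] w 17.8
offset [ 0.9 -1.1  1.1] rot [-0.  -0.  -0.2]
```

```bash
python3 -m handwheel '{"gripper":[0.5,0.5,0.5,0.5],"offset":[[0,0,0],[0,0,0],[0,0,0],[0,0,0]],"rot":[[0,0,0],[0,0,0],[0,0,0],[0,0,0]]}' 15;  python3 -m handwheel '{"gripper":[0.5,0.5,0.5,0.5,0.5],"offset":[[-5,0,0],[-25,0,0],[-55,0,0],[-80,0,0],[-80,0,0]],"rot":[[0,0,0],[0,0,0],[0,0,0],[0,0,0],[0,0,0]]}' 15; python3 -c "
from h import *
go([547.4,60,70],-35.5)"
```

```text
time_s: 6.78
ee_pos: [602.0, 139.5, 37.0]
ee_rot: [-89.3, 89.9, 145.1]
force: [0.0, 0.3, -0.1]
gripper_width: 41.3
time_s: 7.2
ee_pos: [605.8, 140.1, 123.1]
ee_rot: [139.9, 89.4, 14.4]
force: [0.1, 0.3, 0.0]
gripper_width: 45.7
t 7.2 pos [605.8 140.1 123.1] phi -35.6 q [12. 26. 91.  0. 62. 47.] F [0.1 0.3 0. ] w 45.7
offset [52.3 -1.3 99.5] rot [-0.  -0.5 -0.4]
```

```bash
python3 -c "
from h import *
shot('top','t2');crop('t2',190,110,120,120,5,'t2c');shot('scene','s2');crop('s2',245,210,195,180,4,'s2c')"
```

```text
(no output)
```

View pics/t2c.png

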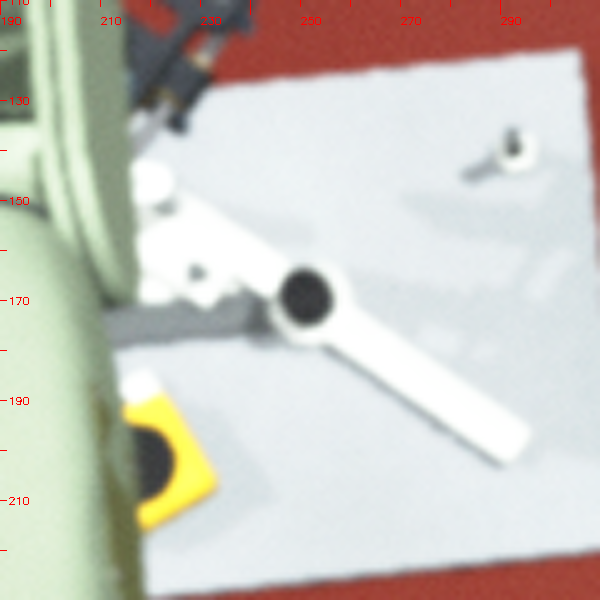

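View pics/s2c.png

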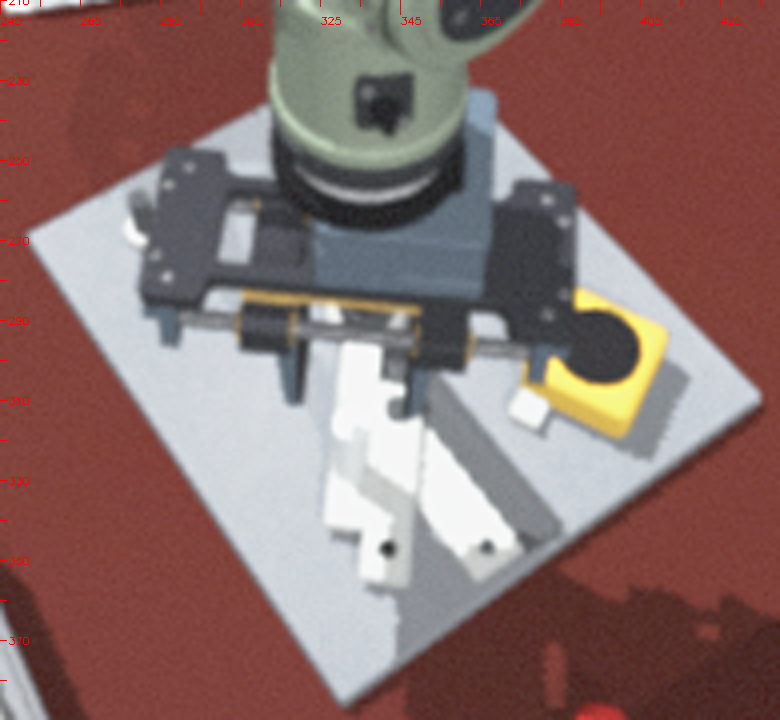

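The blade lies flat along the strut with no gap, and its tail end is now at about (293,200) in the top view. Next is the lock.

```bash
python3 -m handwheel '{"gripper":[1,1,1,1,1],"offset":[[0,0,20],[5,-1,45],[20,-1,70],[40,-1,99],[48,-1,99]],"rot":[[0,0,0],[0,0,0],[0,0,0],[0,0,0],[0,0,0]]}' 15; python3 -m handwheel '{"gripper":[1,1,1],"offset":[[0,0,0],[0,0,0],[0,0,0]],"rot":[[0,0,0],[0,0,0],[0,0,0]]}' 15; python3 -c "
from h import *
go([548,60.2,60],-35.5)
p=at('top',190+516/5-.4,110+450/5-.4,25);print(p)
p=at('top',190+305/5-.4,110+297/5-.4,54);print(p)"
```

```text
time_s: 7.72
ee_pos: [537.4, 55.9, 65.4]
ee_rot: [-44.1, 89.3, -169.8]
force: [-1.6, 0.2, -1.0]
gripper_width: 15.2
time_s: 7.97
ee_pos: [545.3, 59.7, 69.2]
ee_rot: [144.6, 89.9, 19.1]
force: [0.9, -0.2, -0.2]
gripper_width: 0.7
t 7.97 pos [545.3  59.7  69.2] phi -35.5 q [  5.  24. 105.   0.  52.  41.] F [ 0.9 -0.2 -0.2] w 0.7
offset [ 9.3  1.9 -2. ] rot [-0.  -0.1 -0. ]
[465.14149783 -51.45440491  25.        ]
[544.79714538  59.23094411  54.        ]
```

```bash
python3 -m handwheel '{"gripper":[1,1,1,1,1],"offset":[[9,2,-2],[14,2,-2],[18,2,-2],[22,2,-2],[22,2,-2]],"rot":[[0,0,0],[0,0,0],[0,0,0],[0,0,0],[0,0,0]]}' 30; python3 -m handwheel '{"gripper":[1,1,1,1],"offset":[[2,0,0],[3,0,0],[4,0,0],[4,0,0]],"rot":[[0,0,0],[0,0,0],[0,0,0],[0,0,0]]}' 30
```

```text
time_s: 8.38
ee_pos: [547.2, 59.8, 46.4]
ee_rot: [-160.3, 90.0, 74.2]
force: [-0.5, 0.6, -0.1]
gripper_width: 0.5
time_s: 8.72
ee_pos: [547.1, 59.7, 44.2]
ee_rot: [159.2, 89.9, 33.6]
force: [-1.0, 1.5, 10.0]
gripper_width: 0.6
```

```bash
python3 -c "
from h import *
go([548,60.2,43],-35.5)"
```

```text
t 8.72 pos [547.1  59.7  44.2] phi -35.6 q [  5.  25. 106.   0.  49.  41.] F [-1.   1.5 10. ] w 0.6
offset [ 1.2  0.5 -1. ] rot [-0.1 -0.  -0. ]
```

```bash
python3 -m handwheel '{"gripper":[1,1,1,1],"offset":[[1,0,0],[2,0,0],[3,0,0],[3,0,0]],"rot":[[0,0,0],[0,0,0],[0,0,0],[0,0,0]]}' 30; python3 -m handwheel '{"gripper":[1,1,1,1,1],"offset":[[-10,0,0],[-40,0,0],[-80,0,0],[-120,0,0],[-150,0,0]],"rot":[[0,0,0],[0,0,0],[0,0,0],[0,0,0],[0,0,0]]}' 30;  python3 -c "
from h import *
go([571.5,-265,140],-108)"
```

```text
time_s: 9.05
ee_pos: [547.2, 59.6, 44.0]
ee_rot: [140.6, 89.9, 15.0]
force: [-7.0, 0.8, 28.6]
gripper_width: 0.6
time_s: 9.47
ee_pos: [546.9, 59.3, 192.7]
ee_rot: [121.4, 89.9, -4.2]
force: [-0.0, 0.1, -0.5]
gripper_width: 0.4
t 9.47 pos [546.9  59.3 192.7] phi -35.6 q [ 5. 17. 95. -0. 68. 41.] F [-0.   0.1 -0.5] w 0.4
offset [ 52.7 208.5 249.5] rot [72.4 -0.1 -0. ]
```

```bash
python3 -m handwheel '{"gripper":[0,0,0,0,0],"offset":[[0,19,23],[0,38,46],[0,57,69],[0,76,92],[0,95,113]],"rot":[[7,0,0],[14,0,0],[21,0,0],[28,0,0],[35,0,0]]}' 30;  python3 -c "
from h import *
go([571.5,-265,120],-108)"
```

```text
time_s: 9.88
ee_pos: [557.4, -89.3, 189.5]
ee_rot: [-16.5, 89.9, -177.4]
force: [-0.4, 0.6, -0.1]
gripper_width: 31.2
t 9.88 pos [557.4 -89.3 189.5] phi -70.9 q [-10.  18.  93.  -0.  69.  61.] F [-0.4  0.6 -0.1] w 31.2
offset [ 69.5 170.7  44. ] rot [37.1  0.1 -0. ]
```

```bash
python3 -m handwheel '{"gripper":[0,0,0,0,0],"offset":[[0,34,9],[10,68,18],[30,102,27],[50,136,36],[70,169,43]],"rot":[[7,0,0],[14,0,0],[21,0,0],[28,0,0],[35,0,0]]}' 30; python3 -m handwheel '{"gripper":[0,0,0],"offset":[[0,0,0],[0,0,0],[0,0,0]],"rot":[[2.1,0,0],[2.1,0,0],[2.1,0,0]]}' 30; python3 -c "
from h import *
shot('scene','s3');crop('s3',180,80,195,150,4,'s3c');shot('top','t3');crop('t3',330,110,100,120,5,'t3c')
go([571.5,-265,75],-108)"
```

```text
time_s: 10.3
ee_pos: [573.1, -263.2, 118.8]
ee_rot: [6.5, 89.9, 170.5]
force: [0.5, -0.4, -0.5]
gripper_width: 63.9
time_s: 10.55
ee_pos: [573.5, -261.3, 119.3]
ee_rot: [-15.9, 89.9, 146.5]
force: [-0.1, 0.6, -0.8]
gripper_width: 84.3
t 10.65 pos [ 574.2 -260.6  120.5] phi -107.6 q [-25.  27.  90.   0.  63.  82.] F [ 0.3 -0.   0.1] w 90.5
offset [45.5  5.   1.3] rot [ 0.4 -0.   0. ]
```

View pics/s3c.png

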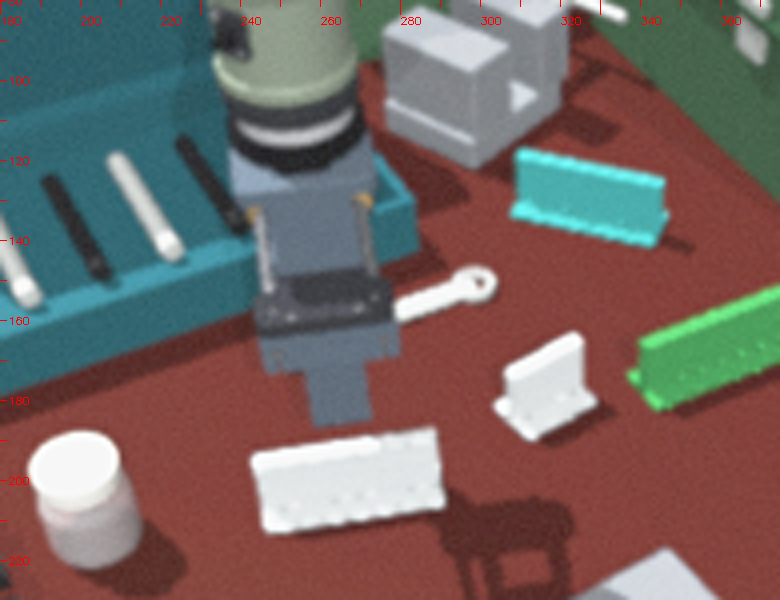

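View pics/t3c.png

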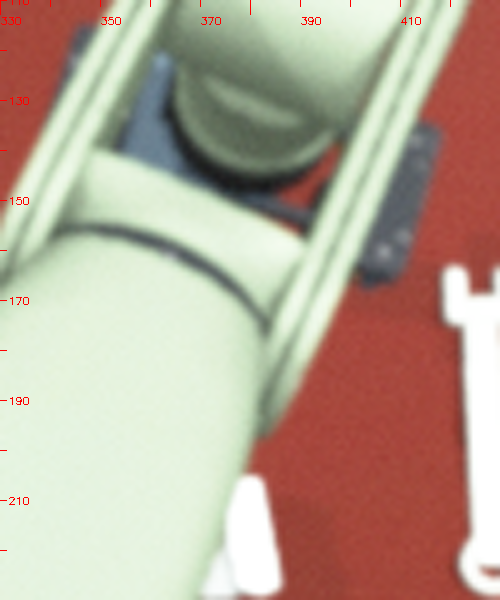

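View pics/s3.png

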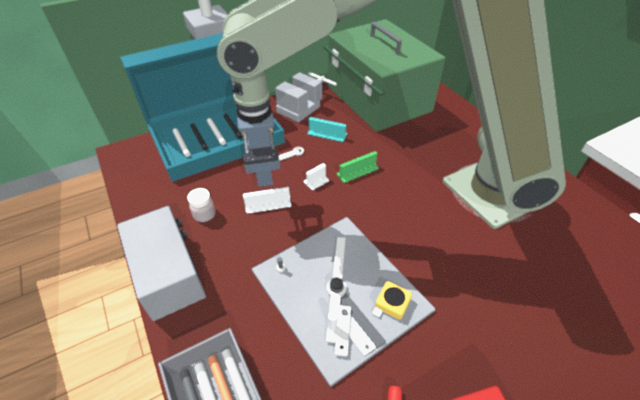

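Scene view: the T-bar, about (246–292, 190–212), is undisturbed and the gripper is straight above it. Descending.

```bash
python3 -m handwheel '{"gripper":[0,0,0,0,0],"offset":[[20,5,1],[45,5,1],[75,5,1],[99,5,1],[99,5,1]],"rot":[[0.4,0,0],[0.4,0,0],[0.4,0,0],[0.4,0,0],[0.4,0,0]]}' 30; python3 -m handwheel '{"gripper":[0.5,0.7],"offset":[[0,0,0],[0,0,0]],"rot":[[0,0,0],[0,0,0]]}' 30; python3 -c "
from h import *
go([571.5,-265,20],-108)"
```

```text
time_s: 11.07
ee_pos: [568.7, -263.1, 17.1]
ee_rot: [-8.5, 89.5, 153.5]
force: [-0.7, 0.3, -0.5]
gripper_width: 91.2
time_s: 11.23
ee_pos: [573.1, -265.8, 22.9]
ee_rot: [173.4, 89.8, -24.6]
force: [0.6, 0.3, 1.1]
gripper_width: 80.7
t 11.23 pos [ 573.1 -265.8   22.9] phi -108.0 q [-26.  33.  96.   0.  51.  82.] F [0.6 0.3 1.1] w 80.7
offset [ 2.9 -0.3  1.8] rot [ 0.  -0.2 -0. ]
```

```bash
python3 -m handwheel '{"gripper":[0.8,0.8,0.8,0.8,0.8],"offset":[[1,0,1],[1,0,1],[1,0,1],[1,0,1],[1,0,1]],"rot":[[0,0,0],[0,0,0],[0,0,0],[0,0,0],[0,0,0]]}' 30; python3 -m handwheel '{"gripper":[0.9,1,1,1,1],"offset":[[0,0,0],[0,0,0],[0,0,0],[0,0,0],[0,0,0]],"rot":[[0,0,0],[0,0,0],[0,0,0],[0,0,0],[0,0,0]]}' 30;python3 -m handwheel '{"gripper":[1,1,1],"offset":[[0,0,0],[0,0,0],[0,0,0]],"rot":[[0,0,0],[0,0,0],[0,0,0]]}' 30; python3 -c "
from h import *
go([571.5,-265,20],-108)"
```

```text
time_s: 11.65
ee_pos: [570.9, -265.7, 20.5]
ee_rot: [179.3, 89.9, -18.8]
force: [0.5, 0.7, -0.5]
gripper_width: 47.5
time_s: 12.07
ee_pos: [570.8, -265.4, 19.9]
ee_rot: [-85.5, 90.0, 76.4]
force: [1.9, 1.1, 0.4]
gripper_width: 14.5
time_s: 12.32
ee_pos: [570.8, -265.4, 19.9]
ee_rot: [-87.6, 90.0, 74.3]
force: [-0.4, 1.3, -0.1]
gripper_width: 9.9
t 12.32 pos [ 570.8 -265.4   19.9] phi -108.1 q [-26.  33.  96.   0.  51.  82.] F [-0.4  1.3 -0.1] w 9.9
offset [-0.1 -0.6 -0.5] rot [-0.1  0.   0. ]
```

```bash
python3 -m handwheel '{"gripper":[1,1,1,1,1],"offset":[[-10,0,0],[-30,0,0],[-60,0,0],[-90,0,0],[-100,0,0]],"rot":[[0,0,0],[0,0,0],[0,0,0],[0,0,0],[0,0,0]]}' 40; python3 -c "
from h import *
crop('s3',285,225,100,145,5,'s3d')
shot('scene','s4');crop('s4',200,80,195,150,4,'s4c')
go([523,-27,130],-36)"
```

```text
time_s: 12.73
ee_pos: [572.8, -266.8, 124.9]
ee_rot: [170.0, 89.5, -28.1]
force: [0.3, -1.2, -1.2]
gripper_width: 9.7
t 12.78 pos [ 573.1 -266.9  125.1] phi -108.1 q [-26.  27.  90.  -0.  63.  82.] F [ 0.5 -0.9 -0.4] w 10.1
offset [  -6.3 -212.6  122. ] rot [-72.1  -0.4  -0.4]
```

View pics/s3d.png

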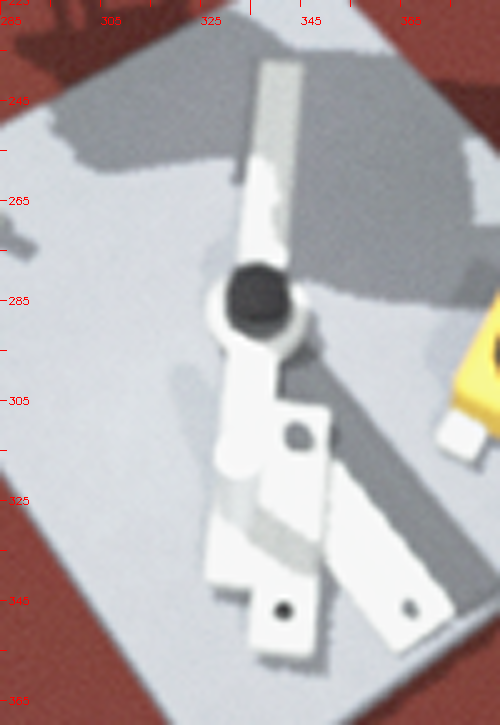

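View pics/s4c.png

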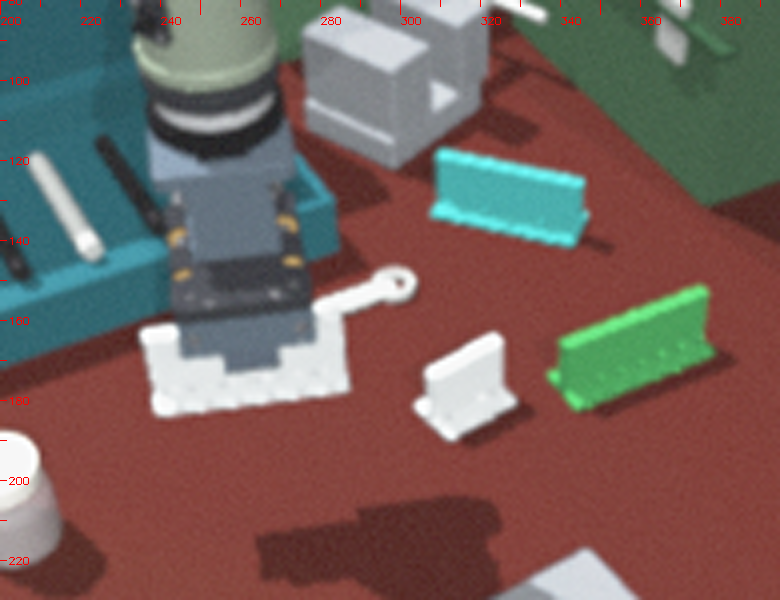

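The bar is held level near its middle. In the s3 crop the blade is against the strut and the button sits visibly lower.

```bash
python3 -c "
from h import *
S=lambda X,Y,z:at('scene',285+X/5-.4,225+Y/5-.4,z).round(1)
a,b=S(259,62,25),S(304,64,25); print('tail end',a,b,(a+b)/2)
print('lock44',S(257,300,44),'lock54',S(257,300,54)); 
for P in [(548,60.2,44),(548,60.2,54)]:
  u,v=proj('scene',np.array(P)); print((u-285+.4)*5,(v-225+.4)*5)
d=np.array([np.cos(np.radians(54.1)),np.sin(np.radians(54.1))]); n=np.array([d[1],-d[0]]); p=np.array([547.7,60])
for k in (-140,-85,-25): print(k,(p+k*d).round(1),((p+k*d)+30*n).round(1),((p+k*d)+33*n).round(1))
"
```

```text
tail end [476.9 -59.3  25. ] [458.3 -47.4  25. ] [467.6  -53.35  25.  ]
lock44 [552.1  65.2  44. ] lock54 [555.3  70.2  54. ]
259.2129836813622 287.3761132247928
259.74897504646987 275.1906685400065
-140 [465.6 -53.4] [489.9 -71. ] [492.3 -72.8]
-85 [497.9  -8.9] [522.2 -26.4] [524.6 -28.2]
-25 [533.   39.7] [557.3  22.2] [559.8  20.4]
```

```bash
python3 -c "
from h import *
go([470.4,11,130],-35.9)"; python3 -m handwheel '{"gripper":[1,1,1,1,1],"offset":[[-1,-20,13],[-2,-40,26],[-3,-60,40],[-5,-80,55],[-5,-100,72]],"rot":[[-6,0,0],[-12,0,0],[-18,0,0],[-24,0,0],[-30,0,0]]}' 40;  python3 -c "
from h import *
go([470.4,11,130],-35.9)"
```

```text
t 12.78 pos [ 573.1 -266.9  125.1] phi -108.1 q [-26.  27.  90.  -0.  63.  82.] F [ 0.5 -0.9 -0.4] w 10.1
offset [  -6.9 -232.4  183.8] rot [-72.2  -0.4  -0.4]
time_s: 13.2
ee_pos: [532.2, -147.1, 123.6]
ee_rot: [-27.1, 89.9, 165.2]
force: [1.1, -0.7, -2.6]
gripper_width: 9.8
t 13.2 pos [ 532.2 -147.1  123.6] phi -77.8 q [-17.  21. 100.  -0.  59.  61.] F [ 1.1 -0.7 -2.6] w 9.8
offset [  -6.2 -167.6   27. ] rot [-41.9   0.1   0.1]
```

```bash
python3 -m handwheel '{"gripper":[1,1,1,1,1],"offset":[[0,-20,3],[0,-40,6],[0,-61,10],[0,-82,13],[0,-103,16]],"rot":[[-6,0,0],[-12,0,0],[-18,0,0],[-24,0,0],[-30,0,0]]}' 40;  python3 -c "
from h import *
go([470.4,11,110],-35.9)"
```

```text
time_s: 13.62
ee_pos: [494.7, -49.8, 123.4]
ee_rot: [-46.7, 89.8, 175.6]
force: [1.0, 0.7, -2.4]
gripper_width: 9.5
t 13.62 pos [494.7 -49.8 123.4] phi -47.8 q [ -7.  16. 107.  -0.  57.  41.] F [ 1.   0.7 -2.4] w 9.5
offset [ 13.5 -61.3 -22.9] rot [-11.9   0.1   0.1]
```

```bash
python3 -m handwheel '{"gripper":[1,1,1,1,1],"offset":[[0,-20,-8],[5,-40,-15],[10,-61,-23],[13,-61,-23],[13,-61,-23]],"rot":[[-6,0,0],[-11.9,0,0],[-11.9,0,0],[-11.9,0,0],[-11.9,0,0]]}' 40;  python3 -m handwheel '{"gripper":[1,1],"offset":[[0,0,0],[0,0,0]],"rot":[[0,0,0],[0,0,0]]}' 40; python3 -c "
from h import *
shot('scene','s5');crop('s5',285,170,150,145,5,'s5c');shot('top','t5');crop('t5',200,110,120,120,5,'t5c')
go([470.4,11,40],-35.9)"
```

```text
time_s: 14.03
ee_pos: [470.9, 10.6, 110.3]
ee_rot: [-48.8, 89.8, -174.9]
force: [-0.4, 0.7, -2.4]
gripper_width: 9.6
time_s: 14.2
ee_pos: [473.0, 9.4, 111.7]
ee_rot: [13.0, 90.0, -113.2]
force: [0.1, 0.3, -1.7]
gripper_width: 9.5
t 14.3 pos [473.1   9.4 111.9] phi -36.2 q [ -0.  15. 111.  -0.  54.  36.] F [ 0.2 -0.1 -1.5] w 10.1
offset [71.9 -3.2  0.3] rot [-0.3 -0.  -0. ]
```

View pics/s5c.png

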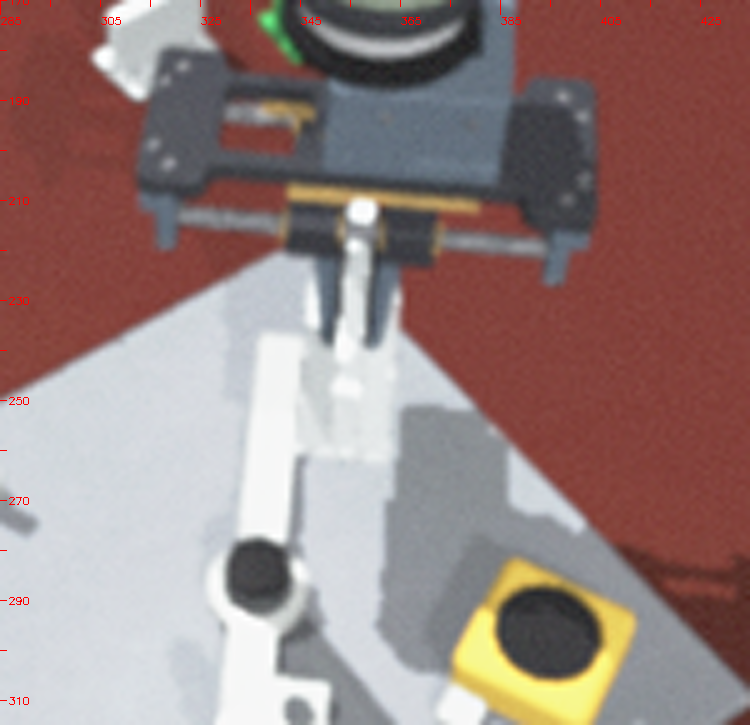

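View pics/t5c.png

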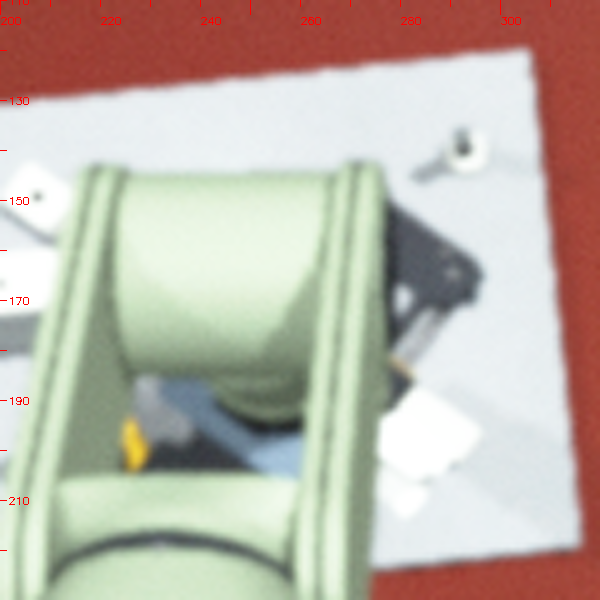

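```bash
python3 -m handwheel '{"gripper":[1,1,1,1,1],"offset":[[10,-4,0],[25,-4,0],[45,-4,0],[60,-4,0],[68,-4,0]],"rot":[[0,0,0],[0,0,0],[0,0,0],[0,0,0],[0,0,0]]}' 40;  python3 -m handwheel '{"gripper":[1,1,1,1],"offset":[[3,0,0],[6,0,0],[9,0,0],[9,0,0]],"rot":[[0,0,0],[0,0,0],[0,0,0],[0,0,0]]}' 40; python3 -c "
from h import *
shot('scene','s6');crop('s6',295,200,120,120,5,'s6c')
go([473.6,8.7,33],-35.9)"
```

```text
time_s: 14.72
ee_pos: [468.7, 11.9, 42.5]
ee_rot: [-53.7, 89.9, -179.9]
force: [0.4, -0.0, -2.3]
gripper_width: 9.9
time_s: 15.05
ee_pos: [469.8, 12.3, 35.1]
ee_rot: [132.1, 90.0, 5.9]
force: [-0.6, 0.2, -1.7]
gripper_width: 9.7
t 15.1 pos [469.9  12.4  35.3] phi -36.2 q [  0.  20. 117.   0.  43.  36.] F [ 0.9 -0.3 -2.1] w 9.6
offset [2.3 5.2 0.8] rot [-0.3 -0.  -0. ]
```

View pics/s6c.png

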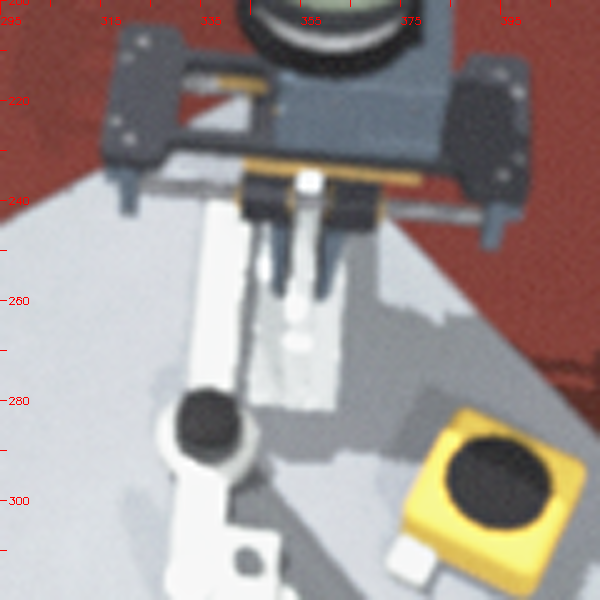

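The bar is just above the plate, parallel to the tail, with a gap of about 5 mm. Now I'll bring it in gently.

```bash
python3 -m handwheel '{"gripper":[1,1,1,1],"offset":[[1.5,1,0],[2,2,0],[2,3,0],[2,3,0]],"rot":[[-0.3,0,0],[-0.3,0,0],[-0.3,0,0],[-0.3,0,0]]}' 40;  python3 -m handwheel '{"gripper":[1,1,1],"offset":[[0,0.7,0],[0,1.5,0],[0,1.5,0]],"rot":[[0,0,0],[0,0,0],[0,0,0]]}' 40; python3 -c "
from h import *
go([473.6,8.7,32],-35.9)"
```

```text
time_s: 15.43
ee_pos: [472.3, 10.6, 33.1]
ee_rot: [128.7, 90.0, 2.8]
force: [0.3, -0.7, -2.1]
gripper_width: 9.5
time_s: 15.68
ee_pos: [473.3, 9.7, 33.0]
ee_rot: [138.9, 90.0, 13.0]
force: [0.2, 0.2, -1.4]
gripper_width: 9.8
t 15.68 pos [473.3   9.7  33. ] phi -35.9 q [ -0.  21. 117.   0.  42.  36.] F [ 0.2  0.2 -1.4] w 9.8
offset [1.  0.9 0.7] rot [ 0. -0. -0.]
```

```bash
for i in 1 2; do python3 -m handwheel '{"gripper":[1,1,1],"offset":[[0,0.5,0],[0,0.8,0],[0,0.8,0]],"rot":[[0,0,0],[0,0,0],[0,0,0]]}' 40; done; python3 -c "
from h import *
go([473.6,8.7,32],-35.9)
shot('scene','s7');crop('s7',295,200,120,120,5,'s7c')"
```

```text
time_s: 15.93
ee_pos: [473.8, 9.3, 32.9]
ee_rot: [172.8, 90.0, 46.9]
force: [0.3, -0.3, -1.3]
gripper_width: 9.9
time_s: 16.18
ee_pos: [474.5, 8.8, 32.9]
ee_rot: [151.0, 90.0, 25.1]
force: [0.3, 0.5, -2.7]
gripper_width: 9.7
t 16.18 pos [474.5   8.8  32.9] phi -35.9 q [ -0.  21. 117.   0.  42.  36.] F [ 0.3  0.5 -2.7] w 9.7
offset [ 0.9 -0.6  0.6] rot [ 0. -0. -0.]
```

View pics/s7c.png

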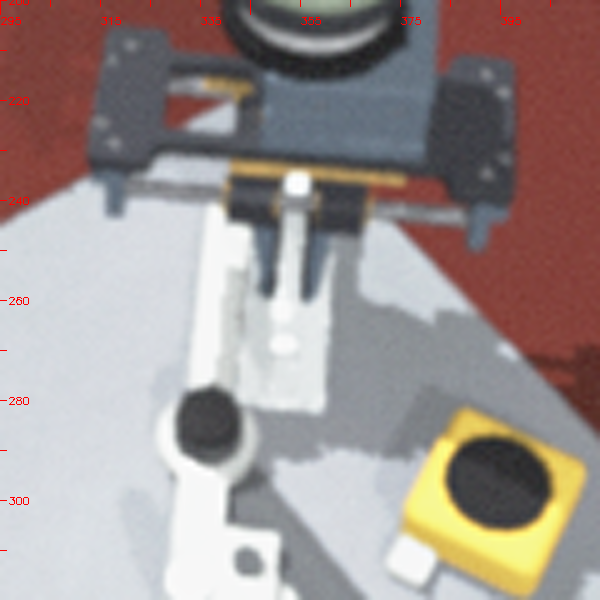

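Only a small gap is left between the bar and the tail (around (342,262)). I'll keep stepping until there is contact force.

```bash
for i in 1 2; do python3 -m handwheel '{"gripper":[1,1,1],"offset":[[0,0.4,0],[0,0.8,0],[0,0.8,0]],"rot":[[0,0,0],[0,0,0],[0,0,0]]}' 40; done; python3 -c "
from h import *
go([473.6,8.7,32],-35.9)"
```

```text
time_s: 16.48
ee_pos: [474.8, 8.4, 32.9]
ee_rot: [-80.2, 90.0, 153.9]
force: [-0.1, 0.3, -2.0]
gripper_width: 10.0
time_s: 16.73
ee_pos: [474.9, 8.3, 32.8]
ee_rot: [-77.2, 89.9, 157.0]
force: [-1.9, 2.8, 0.5]
gripper_width: 9.9
t 16.73 pos [474.9   8.3  32.8] phi -35.9 q [ -0.  21. 116.   0.  43.  35.] F [-1.9  2.8  0.5] w 9.9
offset [ 0.8 -1.3  0.4] rot [0.  0.  0.1]
```

```bash
python3 -m handwheel '{"gripper":[1,1,1],"offset":[[0.5,-0.3,0],[1,-0.5,0],[1,-0.5,0]],"rot":[[0,0,0],[0,0,0],[0,0,0]]}' 40; python3 -m handwheel '{"gripper":[1,1,1],"offset":[[0.3,0,0],[0.6,0,0],[0.6,0,0]],"rot":[[0,0,0],[0,0,0],[0,0,0]]}' 40
```

```text
time_s: 16.98
ee_pos: [474.9, 8.2, 31.9]
ee_rot: [-56.9, 90.0, 177.2]
force: [-3.2, 1.5, -0.1]
gripper_width: 9.7
time_s: 17.23
ee_pos: [474.8, 8.2, 31.8]
ee_rot: [-64.4, 90.0, 169.8]
force: [-4.6, 1.8, 6.1]
gripper_width: 10.2
```

```bash
python3 -m handwheel '{"gripper":[0.75,0.75,0.75,0.75,0.75],"offset":[[0,0,0],[0,0,0],[0,0,0],[0,0,0],[0,0,0]],"rot":[[0,0,0],[0,0,0],[0,0,0],[0,0,0],[0,0,0]]}' 10; python3 -m handwheel '{"gripper":[0.75,0.75,0.75,0.75,0.75],"offset":[[-5,0,0],[-25,0,0],[-55,0,0],[-90,0,0],[-130,0,0]],"rot":[[0,0,0],[0,0,0],[0,0,0],[0,0,0],[0,0,0]]}' 10;  python3 -c "
from h import *
go([400,250,170],-35.9)"
```

```text
time_s: 17.65
ee_pos: [475.8, 8.1, 31.4]
ee_rot: [121.0, 89.9, -4.9]
force: [0.4, -0.3, -0.3]
gripper_width: 22.5
time_s: 18.07
ee_pos: [474.2, 8.2, 162.1]
ee_rot: [-54.1, 89.8, -180.0]
force: [1.5, 0.2, -0.6]
gripper_width: 22.9
t 18.07 pos [474.2   8.2 162.1] phi -35.9 q [ -0.  12. 107.  -0.  62.  35.] F [ 1.5  0.2 -0.6] w 22.9
offset [  -7.7 -201.8 -152.5] rot [0.  0.1 0.1]
```

```bash
for i in 1 2; do python3 -m handwheel '{"gripper":[0.75,0.75,0.75,0.75,0.75],"offset":[[-6,-28,-20],[-10,-56,-40],[-10,-84,-60],[-10,-112,-80],[-10,-138,-98]],"rot":[[0,0,0],[0,0,0],[0,0,0],[0,0,0],[0,0,0]]}' 10;done; python3 -c "
from h import *
shot('scene','s8');crop('s8',285,210,120,150,4,'s8c');shot('top','t8');crop('t8',190,110,140,120,5,'t8c')
go([400,250,170])"
```

```text
time_s: 18.48
ee_pos: [420.2, 170.0, 172.1]
ee_rot: [155.7, 89.9, 29.8]
force: [1.8, 0.9, 0.1]
gripper_width: 23.2
time_s: 18.9
ee_pos: [365.7, 330.6, 181.9]
ee_rot: [168.3, 89.9, 42.4]
force: [0.3, -0.0, 0.2]
gripper_width: 22.5
t 19.0 pos [365.3 332.4 181.7] phi -35.6 q [ 41.  12. 103.   0.  65.  76.] F [ 0.6 -0.9 -0.4] w 22.9
offset [11.5 76.2 46.8] rot [-0.  -0.1  0.1]
```

View pics/s8c.png

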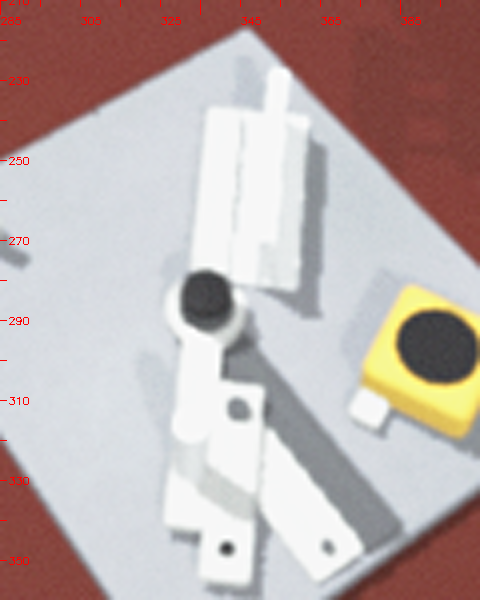

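View pics/t8c.png

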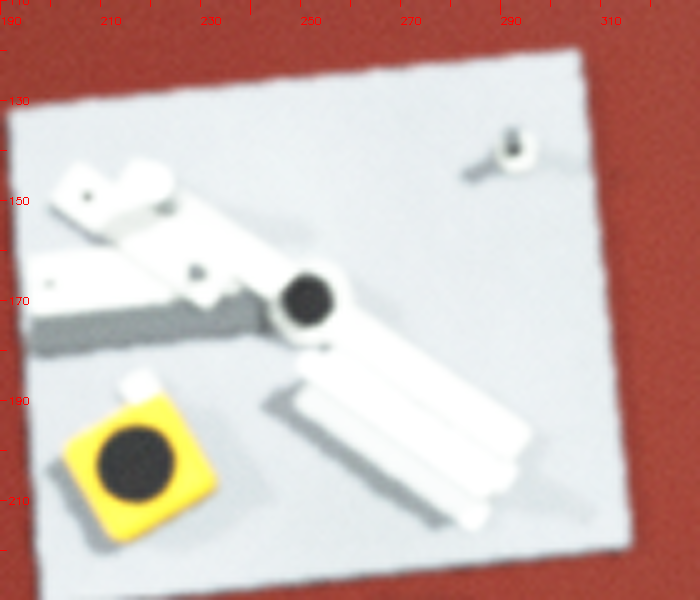

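```bash
python3 -c "
from h import *
S=lambda X,Y,z:at('scene',285+X/4-.4,210+Y/4-.4,z)[:2]
T=lambda X,Y,z:at('top',190+X/5-.4,110+Y/5-.4,z)[:2]
d=np.array([np.cos(np.radians(54.1)),np.sin(np.radians(54.1))]); l=np.array([-d[1],d[0]]); p=np.array([547.7,60])
for n,q in [('outer far foot',S(310,115,18)),('outer near foot',S(298,290,18)),('inner near',S(232,282,18)),('web far top',S(280,70,62)),('T web far',T(472,528,62)),('T foot far in',T(520,465,18)),('T foot near in',T(300,350,18)),('tail end',T(516,447,25)),('tailS',S(223,107,25)),('pinT',T(150,180,75))]:
  print(n,q.round(1),'along',((q-p)@d).round(1),'lat',((q-p)@l).round(1))
"
```

```text
outer far foot [420.7 -29.1] along -146.6 lat 50.6
outer near foot [494.7  72.1] along -21.3 lat 50.0
inner near [524.6  49.3] along -22.2 lat 12.5
web far top [439.  -39.5] along -144.3 lat 29.7
T web far [418.8 -30.7] along -149.1 lat 51.2
T foot far in [457.9 -53.2] along -144.3 lat 6.4
T foot near in [522.8  67. ] along -9.0 lat 24.3
tail end [466.8 -51.5] along -137.7 lat 0.2
tailS [467.4 -56.3] along -141.3 lat -3.1
pinT [604.6 138.9] along 97.3 lat 0.2
```

```bash
python3 -c "
from workcell import *
print(job_done())"
```

```text
the job is handed in; nothing more can be done
None
```

The job was handed in at about 19 s of the 51 s allowed; no verdict came back.

- **Blade:** I gripped the pin and swung the blade about 43° anticlockwise. It stopped against the strut, and I pushed to about 19 N there without it moving. The blade's yaw is about 54°.
- **Lock:** I pressed the button with the shut fingertips until it bottomed out at 44 mm, with about 29 N on it. It looks down in the later pictures.
- **T-bar:** I laid the longer aluminium offcut foot-down on the plate, on the strut side of the tail. I slid it in until it touched the tail (about 3 N), lowered it onto the plate and let go.

**Last checks:** In the final scene picture, the bar's centre is about 84 mm along the tail from the pivot (85 mm wanted) and 30 mm to the side of its centre line. It lies parallel to the tail, the blade is still against the strut, and the gripper is clear of everything. My readings off the blurry top picture for the bar's web end and foot corners scattered by up to about 20 mm, so I relied on the scene picture for these figures.

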